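Clamp a circuit board carrier and lock the clamp with a hidden-notch knob

ROBOT

A 7-joint arm with a two-finger parallel gripper is mounted at the origin on the work surface. World frame = base frame: x ahead of the robot, y to its left, z up, the work surface at z = 0. Lengths are in mm, angles in rad, forces in N, time in s.
With the tool pointing down it reaches from about 400 to 875 mm from the base axis. Payload 4.4 kg.
Tool frame: the origin (TCP) lies midway between the tips of the shut fingers; the grasp point (between the pads) lies 19 mm behind it; z points along the fingers, y is the line along which they close (so a half turn about z gives the same grasp; the last joint's range is limited). The gripper opens to 85 mm and grips with 20 to 120 N. Pads are 22 mm wide; open, the fingers measure 114 mm over their backs; the gripper's body (76 mm by 85 mm) begins 54 mm behind the grasp point. The pads swing forward as they close: fully open they stand 13 mm farther back than shut.
Start: joints at [1.061, 0.628, 0.038, 1.517, -0.027, 0.996, -0.02], TCP at [279.122, -587.034, 231.313] pointing down, gripper open.
Joint ranges: [-3.06, 3.06], [-0.37, 2.12], [-1.25, 1.32], [0.18, 2.47], [-1.1, 4.24], [0.23, 1.98], [-2.94, 2.94]. Speed limits (rad/s): [2.57, 2.57, 3.14, 3.14, 3.14, 3.14, 3.14].

INTERFACE

Orientations are given as [roll, pitch, yaw] about the fixed x, y, z axes, in that order (R = Rz(yaw) Ry(pitch) Rx(roll)).
In Python, from cell import telemetry, eyes, ctrl, finder gives the robot as it stands.
- The arm moves only by the tool move_arm, never from a script. Its argument "steps" is a list of rows, each a list of 7 numbers: the turn, a rotation vector about the world's x, y, z in degrees, then the shift along the world's x, y, z in m, then the finger opening in m, from 0 to 0.0854. A call has 1 to 5 rows; each row shifts and turns the commanded pose from where the row before left it; what a row does not reach is not made up. A row lasts 1/10 s, in which the tool goes at most 50 mm and 8.59 degrees, less where a joint would pass 70% of its speed; a pose out of reach is approached as far as the arm can. A call with a gripper value outside its range is refused whole. The fingers move at their own pace and stop on an object; the grip force is fixed at half the most. Time passes only in rows, so rows that do not move let the fingers close. It gives the time, the measured TCP pose, the force, the opening and the grip force at its end, in the units of the state.
- telemetry.read_state(): the state, without advancing time (a new reading comes with each control period).
- eyes.get_image(name): name is "side" or "top"; returns (picture, depth): 480x640x3 uint8, blue, green, red; 480x640 float32, mm along the optical axis (not along the pixel's ray), 0 where there is no reading.
- eyes.calibration(name): a dict with "fx", "fy", "cx", "cy" (pixels), "distortion" ([k1, k2, p1, p2, k3] as OpenCV has them; the pictures are not rectified), "position" and "attitude" of the camera in the world. Camera axes: x right, y down, z forward; pixel columns grow to the right and rows downward; lengths in mm; the calibration is good to about 2 mm. A picture is of the moment at which its call begins. calibration takes no time and is no camera call.
- ctrl.finish_job(): hands the job in; it is judged then, once.
Trained networks look in the newest picture that a camera, given by its name, has taken for a name from the list of things; names that differ only in an ending like _2 or _b are one class to them, and where a whole thing is asked for, a point or a joint stands for the part that bears it (a point fixed in the world has none). Each returns a list of dicts, best first, with "confidence" (0 to 1); they miss things now and then, are a little off and sometimes report something else, mostly with a low value. They report only what shows in the picture. A call takes as long as a camera call. They do not tell look-alikes from the thing itself.
- finder.boxes_of(camera, name): "location" ([x, y, z] in mm, in the coordinates of the camera as it stood for that picture, good to about 4 mm: the middle of the surface that is visible of it).
- finder.cut_out(camera, name): "mask" (480x640 bool, what is visible of it).
- finder.pinpoint(camera, name): "location" ([x, y, z] in mm, in the coordinates of the camera as it stood for that picture, good to about 4 mm: a listed point, or the origin of a listed thing).
The state is a dict: "clock": time; "qpos": joint angles; "qd": joint speeds; "tau": joint torques, N m; "eef_pos": TCP position; "tool_rot": TCP orientation; "force": force on the tool from outside, world axes, zero at the start; "torque": the same for the moment, N m; "width": finger opening in mm; "gripper_force": force on a finger pad.
Only numpy, scipy, OpenCV 4.12 (cv2) and the standard library are available. Lean on these libraries where they do the work, as an engineer would, in place of code of your own. Each camera call takes 0.05 s, during which the arm holds its last target. There are 200 camera calls.

TASK

Slide the clamp jaw of the board fixture gently up against the board carrier until the carrier is pressed home against the end stops. Then turn the lock knob clockwise, feeling for the hidden notch where the turning torque drops, push the knob down there until it is fully home, without forcing it down anywhere else, and let go. Leave the other things on the bench where they are.

Things in the scene. Friction and masses are not known exactly. Their poses are not given: they have to be found in the camera images.
- fixture: Aluminium base plate 190 (x) x 325 (y) x 12 mm, fixed on the bench. Origin on its underside; y points from the round lock housing towards the end stops, z up. The two end stops stand at the +y end, inner faces at y = +128 mm; side guides leave the carrier 4 mm of play either side in x.
- lock_axis (a point): Axis of the grey round lock housing (80 mm across) at its top, 52 mm above the bench; at x = 0, y = -115 mm on the fixture. Its plunger is blocked, in the notch too, until the jaw has the carrier home.
- carrier: Loose aluminium board carrier, 120 (x) x 100 (y) x 10 mm, about 0.25 kg, with a green circuit board on top (parts up to 26 mm above its underside), on the base plate between jaw and end stops. Origin at the centre of its underside; home against the stops at y = +78 mm in the fixture's frame.
- jaw: Steel clamp jaw, a bar 100 (x) x 16 (y) x 20 mm on rails, slides along the fixture's y against about 3 N and stays where left. A steel tongue runs from it under the lock housing. Origin on its centre line, 12 mm above the bench; the face that meets the carrier is 8 mm ahead (+y), so clamped home it is at y = +20 mm in the fixture's frame. More than 25 N on the carrier is too much.
- jaw_grip (a point): Point in the jaw's black upright grip fin (12 mm thick in the fixture's x, 36 mm long in y, top 75 mm above the bench): on its centre line, 57 mm above the bench.
- knob: Black lock knob on a vertical stem on the housing: disc 50 mm across, 8 mm thick, with an upright bar on it 46 mm long (its x), 14 mm wide (its y), 34 mm high. Origin on the axis at the disc's underside, 62 mm above the bench raised, 54 mm fully home. In the notch (within about 0.08 rad) it goes down 8 mm against about 3 N and stays; elsewhere its key is blocked, and over 25 N on it is too much.
- knob_grip (a point): Point on the knob's axis in the bar, 12 mm below the bar's top, 92 mm above the bench when raised. Turning drags about 0.2 N m. The unseen notch lies 0.55 to 1.4 rad clockwise (from above) of the start: the torque rises by about 0.2 N m over a hump 0.4 to 0.2 rad before it, drops to about nil just before its middle, is back to the plain drag at its middle, and rises over an equal hump after.
- terminal: Loose grey terminal block 12 x 46 x 18 mm lying on the base plate beside the jaw and the lock housing, to be left alone. Origin at the centre of its underside.
- spool: Metal wire spool, 60 mm across, 50 mm high, standing on the bench; to be left alone. Origin at the centre of its underside.
- driver: Screwdriver with a green handle lying on the bench; to be left alone.
- jar: Small jar 48 mm across, 70 mm high, standing on the bench; to be left alone. Origin at the centre of its underside.
- relay: Black relay block 30 x 40 x 30 mm on the bench; to be left alone. Origin at the centre of its underside.
Things that resemble listed ones, but are neither listed nor needed, are in the scene too. What is shaped like the carrier but purple, red or white is not meant.

How it is judged (in metres and radians):
On the way, in this order (a step that is already met when the one before it is completed fails the run):
1. the carrier is clamped home against the end stops by the jaw, the knob still up (y of carrier in the frame of fixture above 0.0765 m and y of jaw in the frame of fixture above 0.0185 m and height (world z) of knob above 0.059 m), for 0.2 s.
2. the knob has gone down home in its notch (height (world z) of knob below 0.0555 m), for 0.2 s.
At the end, for the whole second after the job is handed in: The carrier lies flat within 1.5 mm of the end stops with the jaw up against it (jaw within 1.5 mm of its clamped place), and the knob is down within 1.5 mm of fully home, everything at rest (y of carrier in the frame of fixture above 0.0765 m and y of jaw in the frame of fixture above 0.0185 m and height (world z) of knob below 0.0555 m and linear speed of carrier below 0.01 m/s and height (world z) of carrier below 0.015 m); the robot touches nothing.
It fails at once if the jaw squeezes the carrier with more than 25 N (contact force between jaw and carrier above 25 N).
It fails at once if the knob's key is forced against the lock with more than 25 N (contact force between knob and fixture above 25 N).
It fails at once if a bystander is moved more than 25 mm (distance of any of terminal, spool, driver, jar, relay from where it was at the start of the episode above 0.025 m).
It also fails if it takes over 69 s, if anything falls off the work surface, if the arm or the gripper's body presses on something with over 40 N, if the wrist force passes 120 N, or if a joint passes its speed limit or range.

## Working session

There is one attempt and no reset: what is moved stays moved. The work goes in short steps, Python scripts to look and compute and a tool call to move; the robot and the scene stay as the last step left them, time stands still between calls to the robot, and variables do not carry over. Pictures are saved under pics/ and viewed, at most 10 in all, crops included, and the job is handed in when it is done.

Besides the shell and the picture viewer there is one more tool, called after "Request:" by a JSON object that holds its "method" and its "body", one argument or row to a line. move_arm: Moves the arm, as the interface text tells. Its arguments: {"type":"object","properties":{"steps":{"type":"array"}},"required":["steps"]}

```bash
mkdir -p pics; cat > h.py <<'E'
from cell import telemetry, eyes, ctrl, finder
import numpy as np, cv2
from scipy.spatial.transform import Rotation as R
def cam(n):
    c=eyes.calibration(n); a=np.array(c["attitude"],float)
    M=a if a.shape==(3,3) else (R.from_euler('xyz',a).as_matrix() if a.size==3 else None)
    return c,M,np.array(c["position"])
def world(n,p):
    c,M,t=cam(n); return M@np.array(p)+t
E
python3 - <<'E'
from h import *
print(telemetry.read_state())
for n in("side","top"):
    print(eyes.calibration(n))
    im,d=eyes.get_image(n); cv2.imwrite(f"pics/{n}0.png",im)
    for k in["fixture","lock_axis","carrier","jaw","jaw_grip","knob","knob_grip","terminal","spool","jar","relay","driver"]:
        print(n,k,[(round(r["confidence"],2),np.round(world(n,r["location"])).tolist()) for r in finder.pinpoint(n,k)[:3]])
E
```

```text
{'clock': 0.0, 'qpos': array([ 1.06121757,  0.62936212,  0.03844951,  1.51839033, -0.02702466,
        0.99633108, -0.01998351]), 'qd': array([ 8.24942076e-05,  1.28092992e-03, -1.04968803e-03, -2.13388640e-04,
       -9.96193615e-04, -8.29218835e-04,  1.80931887e-05]), 'tau': array([-1.16331736e-03, -5.63414598e+01,  1.22581411e+00, -1.93450963e+01,
        1.10399147e-02,  1.02963770e-02,  9.73337166e-06]), 'eef_pos': array([ 278.82920413, -586.43701478,  230.37174516]), 'tool_rot': array([-3.13961988e+00,  1.13653900e-05,  4.43775214e-01]), 'force': array([-0.50768739,  0.14952818, -0.22392744]), 'torque': array([0.01383769, 0.00844459, 0.00535241]), 'gripper_force': 0.0, 'width': 85.59764754451874}
{'fx': 516.8044110601411, 'fy': 516.8044110601411, 'cx': 323.833282264876, 'cy': 246.73904598874512, 'distortion': array([-0.07489136,  0.        ,  0.        ,  0.        ,  0.        ]), 'position': array([ -32.65387314,  676.95907729, 1103.72787105]), 'attitude': array([-2.42687155,  0.00596337, -2.52246316])}
side fixture [(0.83, [560.0, 63.0, -2.0])]
side lock_axis []
side carrier
[... 899 characters left out ...]
-03, -1.58817615e+00])}
top fixture [(0.66, [558.0, 64.0, -2.0])]
top lock_axis [(0.84, [571.0, -52.0, 53.0]), (0.6, [557.0, 63.0, 53.0])]
top carrier [(0.91, [554.0, 129.0, 14.0]), (0.91, [335.0, 122.0, 5.0]), (0.83, [355.0, -200.0, 2.0])]
top jaw [(0.91, [561.0, 61.0, 16.0]), (0.66, [441.0, 341.0, 2.0])]
top jaw_grip [(0.83, [559.0, 66.0, 57.0]), (0.25, [568.0, -47.0, 97.0])]
top knob [(0.73, [571.0, -48.0, 62.0])]
top knob_grip [(0.72, [570.0, -44.0, 95.0])]
top terminal [(0.74, [643.0, 16.0, 12.0])]
top spool [(0.96, [442.0, 344.0, 3.0]), (0.61, [556.0, 132.0, 12.0])]
top jar [(0.91, [607.0, 406.0, 5.0])]
top relay [(0.85, [631.0, -389.0, -2.0])]
top driver [(0.92, [433.0, -341.0, 1.0])]
```

View pics/top0.png

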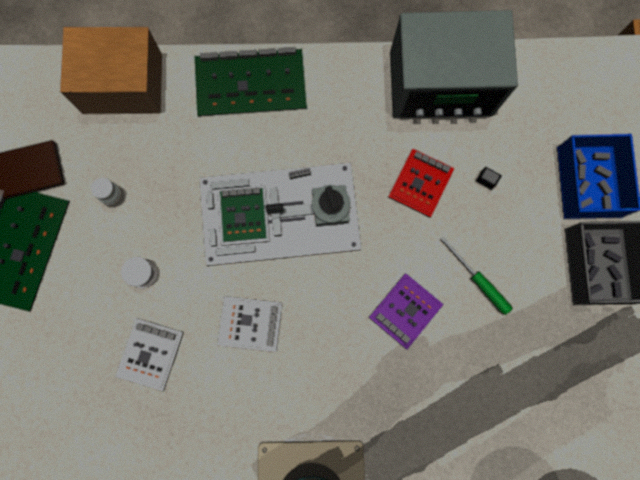

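```bash
python3 - <<'E'
from h import *
# masks: orientation of knob bar, fin, fixture using depth from top
c,M,t=cam("top")
im,d=eyes.get_image("top")
K=np.array([[c["fx"],0,c["cx"]],[0,c["fy"],c["cy"]],[0,0,1]])
v,u=np.mgrid[0:480,0:640]
un=cv2.undistortPoints(np.stack([u,v],-1).reshape(-1,1,2).astype(np.float32),K,c["distortion"]).reshape(480,640,2)
P=np.concatenate([un*d[...,None],d[...,None]],-1)@M.T+t
np.save("P.npy",P)
def rect(m,n):
    q=P[m][:,:2].astype(np.float32)
    if len(q)<5: print(n,len(q));return
    print(n,len(q),cv2.minAreaRect(q),P[m].mean(0).round(1))
near=lambda x,y,r:(d>0)&(np.hypot(P[...,0]-x,P[...,1]-y)<r)
rect(near(571,-47,45)&(P[...,2]>90),"bar")
rect(near(560,66,40)&(P[...,2]>66),"fin")
rect(near(555,131,80)&(abs(P[...,2]-23)<4)&(P[...,1]>85),"carrier")
rect(near(560,63,230)&(abs(P[...,2]-12)<5),"plate")
crop=im[130:330,60+150:60+450]
# region around fixture
p=np.argwhere(near(560,63,190)); a=p.min(0);b=p.max(0);print(a,b)
cv2.imwrite("pics/crop.png",cv2.resize(im[a[0]:b[0],a[1]:b[1]],None,fx=3,fy=3,interpolation=cv2.INTER_CUBIC)[:600,:800])
E
```

```text
bar 183 ((569.2847900390625, -50.103660583496094), (46.69731903076172, 14.239839553833008), 18.550302505493164) [568.5 -49.5 103.2]
fin 125 ((559.955810546875, 65.46851348876953), (12.853752136230469, 37.18157958984375), 4.392560958862305) [559.5  65.4  73.7]
carrier 2219 ((553.5726318359375, 144.21783447265625), (156.6813507080078, 121.98365020751953), 5.074041366577148) [551.1 136.3  23.9]
plate 8467 ((547.9639892578125, 71.50425720214844), (431.60906982421875, 417.3650817871094), 7.101789474487305) [531.6  50.9  12.5]
[129 188] [304 366]
```

The top view shows the fixture plate at about (280,212). On it are the carrier at (242,215), the jaw fin at (287,209) and the knob at (330,203).

Candidates for the carrier are the green board on the fixture (242,215), red (420,182), purple (407,310), white (250,323) and (150,355), and large green boards off the fixture (250,82) and (25,250). Only (242,215) lies on the base plate between the jaw and the stops, and is green. I'll confirm it in the crop.

View pics/crop.png

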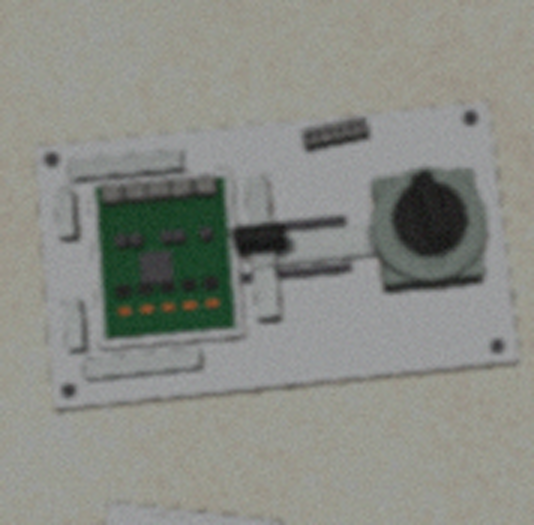

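Request:
{"method": "move_arm", "body": {
  "steps": [
    [0,0,8,0.03,0.045,0.0,0.05],
    [0,0,8,0.03,0.045,0,0.05],
    [0,0,8,0.03,0.045,0,0.05],
    [0,0,8,0.03,0.045,0,0.05],
    [0,0,8,0.03,0.045,0,0.05]
  ]
}}

```text
clock: 1.85
eef_pos: [418.7, -377.4, 231.6]
tool_rot: [3.141, 0.0, 1.147]
force: [0.5, -0.9, 0.4]
width: 50.2
gripper_force: 0.0
```

The crop confirms it: the green carrier on the plate, stops to its left, black fin at (262,238), knob bar at (428,205), and terminal at (335,135), clear of the fin.

Request:
{"method": "move_arm", "body": {
  "steps": [
    [0,0,6,0.014,0.045,0,0.05],
    [0,0,6,0.014,0.045,0,0.05],
    [0,0,6,0.014,0.045,0,0.05],
    [0,0,6,0.014,0.045,0,0.05],
    [0,0,5,0.014,0.045,0,0.05]
  ]
}}

```text
clock: 2.35
eef_pos: [488.2, -152.4, 231.6]
tool_rot: [3.141, 0.0, 1.652]
force: [0.3, 0.6, -0.3]
width: 49.7
gripper_force: 0.0
```

Request:
{"method": "move_arm", "body": {
  "steps": [
    [0,0,0,0.014,0.045,0,0.05],
    [0,0,0,0.014,0.045,0,0.05],
    [0,0,0,0.014,0.045,0,0.05],
    [0,0,0,0.014,0.045,0,0.05],
    [0,0,0,0.0,0.022,-0.03,0.05]
  ]
}}

```text
clock: 2.85
eef_pos: [548.6, 54.2, 204.6]
tool_rot: [3.13, -0.004, 1.653]
force: [0.7, 0.2, 0.2]
width: 49.9
gripper_force: 0.0
```

Request:
{"method": "move_arm", "body": {
  "steps": [
    [0,0,0,0,0,-0.04,0.05],
    [0,0,0,0,0,-0.03,0.05],
    [0,0,0,0,0,0,0.05],
    [0,0,0,0,0,0,0.05]
  ]
}}

```text
clock: 3.25
eef_pos: [544.0, 48.0, 131.7]
tool_rot: [-3.141, -0.0, 1.648]
force: [0.2, 0.0, 0.6]
width: 50.1
gripper_force: 0.0
```

Request:
{"method": "move_arm", "body": {
  "steps": [
    [0,0,0,0.016,0.017,0,0.05],
    [0,0,0,0,0,-0.03,0.05],
    [0,0,0,0,0,0,0.05]
  ]
}}

```text
clock: 3.55
eef_pos: [559.4, 64.9, 101.1]
tool_rot: [-3.14, 0.0, 1.648]
force: [-0.5, -1.2, 0.2]
width: 49.6
gripper_force: 0.0
```

Request:
{"method": "move_arm", "body": {
  "steps": [
    [0,0,0,0,0,-0.03,0.05],
    [0,0,0,0,0,-0.02,0.05],
    [0,0,0,0,0,-0.012,0.05],
    [0,0,0,0,0,0,0.05]
  ]
}}

```text
clock: 3.95
eef_pos: [559.5, 64.4, 39.4]
tool_rot: [-3.141, 0.0, 1.647]
force: [0.2, 0.1, -0.1]
width: 50.0
gripper_force: 0.0
```

Request:
{"method": "move_arm", "body": {
  "steps": [
    [0,0,0,0,0,0,0.0],
    [0,0,0,0,0,0,0.0],
    [0,0,0,0,0,0,0.0],
    [0,0,0,0,0,0,0.0],
    [0,0,0,0,0,0,0.0]
  ]
}}

```text
clock: 4.45
eef_pos: [560.7, 65.0, 40.7]
tool_rot: [3.139, 0.0, 1.649]
force: [-0.7, 0.1, 6.5]
width: 11.1
gripper_force: 58.6
```

```bash
python3 - <<'E'
from h import *
im,d=eyes.get_image("top")
for n in("side","top"):
    if n=="side": im,d=eyes.get_image("side")
    cv2.imwrite(f"pics/{n}1.png",im)
    for k in["carrier","jaw","fixture"]:
        print(n,k,[(round(r["confidence"],2),np.round(world(n,r["location"]),1).tolist()) for r in finder.pinpoint(n,k)[:3]])
s=telemetry.read_state();print(s["force"],s["torque"],s["eef_pos"],s["width"],s["gripper_force"])
E
```

```text
side carrier [(0.85, [330.7, 117.6, 0.3]), (0.77, [559.3, 132.9, 10.7]), (0.71, [352.6, -202.4, 5.2])]
side jaw [(0.68, [556.1, 65.3, 9.3]), (0.59, [570.0, -52.1, 48.4])]
side fixture [(0.92, [560.4, 63.0, 1.7]), (0.26, [568.7, -48.8, 94.8])]
top carrier [(0.9, [272.9, 321.8, 3.5]), (0.85, [351.9, -200.4, 2.6]), (0.84, [626.1, -246.9, -0.1])]
top jaw []
top fixture []
[-0.3776481  -0.25340646  7.02704609] [-0.10837303  0.22559899  0.36870996] [560.72150325  65.04801612  40.65005643] 11.547257614664508 58.58986258506775
```

Request:
{"method": "move_arm", "body": {
  "steps": [
    [0,0,0,-0.00015,0.002,0,0.0],
    [0,0,0,-0.00015,0.002,0,0.0],
    [0,0,0,-0.00015,0.002,0,0.0],
    [0,0,0,0,0,0,0]
  ]
}}

```text
clock: 5.25
eef_pos: [560.3, 70.2, 40.6]
tool_rot: [3.14, 0.001, 1.649]
force: [-0.1, -2.9, 6.8]
width: 11.1
gripper_force: 58.7
```

Request:
{"method": "move_arm", "body": {
  "steps": [
    [0,0,0,-0.0002,0.002,0,0.0],
    [0,0,0,-0.0002,0.002,0,0.0],
    [0,0,0,0,0,0,0]
  ]
}}

```text
clock: 5.55
eef_pos: [559.9, 74.2, 40.6]
tool_rot: [3.14, 0.001, 1.649]
force: [-0.6, -3.3, 7.5]
width: 11.6
gripper_force: 58.7
```

Request:
{"method": "move_arm", "body": {
  "steps": [
    [0,0,0,-0.0002,0.002,0,0.0],
    [0,0,0,-0.0002,0.002,0,0.0],
    [0,0,0,0,0,0,0]
  ]
}}

```text
clock: 5.85
eef_pos: [559.7, 77.1, 40.7]
tool_rot: [3.14, 0.003, 1.648]
force: [0.1, -3.6, 7.4]
width: 11.6
gripper_force: 58.8
```

Request:
{"method": "move_arm", "body": {
  "steps": [
    [0,0,0,-0.0002,0.002,0,0.0],
    [0,0,0,0,0,0,0]
  ]
}}

```text
clock: 6.05
eef_pos: [559.5, 78.8, 40.6]
tool_rot: [3.14, 0.003, 1.648]
force: [1.0, -4.3, 7.8]
width: 11.3
gripper_force: 58.9
```

Request:
{"method": "move_arm", "body": {
  "steps": [
    [0,0,0,-0.0001,0.002,0,0.0],
    [0,0,0,0,0,0,0]
  ]
}}

```text
clock: 6.25
eef_pos: [559.3, 80.7, 40.7]
tool_rot: [3.14, 0.003, 1.648]
force: [0.7, -4.8, 7.0]
width: 11.2
gripper_force: 58.8
```

Request:
{"method": "move_arm", "body": {
  "steps": [
    [0,0,0,-0.0001,0.001,0,0.0],
    [0,0,0,0,0,0,0]
  ]
}}

```text
clock: 6.45
eef_pos: [559.2, 81.5, 40.6]
tool_rot: [3.14, 0.003, 1.648]
force: [0.1, -5.2, 6.8]
width: 11.2
gripper_force: 58.9
```

Request:
{"method": "move_arm", "body": {
  "steps": [
    [0,0,0,-0.0001,0.001,0,0.0],
    [0,0,0,0,0,0,0]
  ]
}}

```text
clock: 6.65
eef_pos: [559.1, 82.5, 40.7]
tool_rot: [3.14, 0.003, 1.648]
force: [-0.2, -4.8, 7.2]
width: 11.3
gripper_force: 58.9
```

Request:
{"method": "move_arm", "body": {
  "steps": [
    [0,0,0,-0.0001,0.001,0,0.0],
    [0,0,0,0,0,0,0]
  ]
}}

```text
clock: 6.85
eef_pos: [559.1, 83.5, 40.7]
tool_rot: [3.14, 0.003, 1.648]
force: [0.1, -4.8, 7.0]
width: 11.2
gripper_force: 58.9
```

Request:
{"method": "move_arm", "body": {
  "steps": [
    [0,0,0,-0.0001,0.001,0,0.0],
    [0,0,0,0,0,0,0]
  ]
}}

```text
clock: 7.05
eef_pos: [559.0, 84.4, 40.7]
tool_rot: [3.14, 0.003, 1.648]
force: [0.5, -5.2, 7.4]
width: 11.3
gripper_force: 58.9
```

Request:
{"method": "move_arm", "body": {
  "steps": [
    [0,0,0,-0.0001,0.001,0,0.0],
    [0,0,0,0,0,0,0]
  ]
}}

```text
clock: 7.25
eef_pos: [559.0, 84.7, 40.6]
tool_rot: [3.14, 0.004, 1.647]
force: [0.4, -7.3, 7.5]
width: 11.3
gripper_force: 59.1
```

Request:
{"method": "move_arm", "body": {
  "steps": [
    [0,0,0,0,0.001,0,0.0],
    [0,0,0,0,0,0,0]
  ]
}}

```text
clock: 7.45
eef_pos: [559.0, 84.7, 40.7]
tool_rot: [3.14, 0.005, 1.647]
force: [-0.1, -9.5, 8.5]
width: 10.8
gripper_force: 59.1
```

Request:
{"method": "move_arm", "body": {
  "steps": [
    [0,0,0,0,0.001,0,0.0],
    [0,0,0,0,0,0,0]
  ]
}}

```text
clock: 7.65
eef_pos: [559.0, 84.8, 40.6]
tool_rot: [3.14, 0.006, 1.646]
force: [-0.4, -10.6, 7.9]
width: 11.1
gripper_force: 59.3
```

```bash
python3 - <<'E'
from h import *
for n in("side","top"):
    im,d=eyes.get_image(n)
    cv2.imwrite(f"pics/{n}2.png",im)
    if n=="side": cv2.imwrite("pics/side2c.png",cv2.resize(im[130:330,260:520],None,fx=3,fy=3))
    for k in["carrier","knob_grip","knob","lock_axis"]:
        print(n,k,[(round(r["confidence"],2),np.round(world(n,r["location"]),1).tolist()) for r in finder.pinpoint(n,k)[:3]])
E
```

```text
side carrier [(0.95, [623.6, -247.3, 3.4]), (0.93, [349.5, -203.7, 6.7]), (0.91, [274.7, 317.9, 2.8])]
side knob_grip [(0.7, [566.2, -51.3, 93.9])]
side knob [(0.62, [555.4, 143.5, 9.7]), (0.5, [568.5, -49.5, 65.0])]
side lock_axis [(0.91, [569.2, -51.7, 53.1])]
top carrier [(0.85, [350.4, -200.1, 1.6]), (0.8, [334.5, 121.0, 3.1]), (0.65, [276.4, 321.6, 1.2])]
top knob_grip []
top knob []
top lock_axis []
```

Request:
{"method": "move_arm", "body": {
  "steps": [
    [0,0,0,0,-0.0015,0,0.0],
    [0,0,0,0,0,0,0.05],
    [0,0,0,0,0,0,0.05],
    [0,0,0,0,0,0,0.05],
    [0,0,0,0,0,0.01,0.05]
  ]
}}

```text
clock: 8.65
eef_pos: [556.6, 88.9, 48.5]
tool_rot: [-3.139, -0.0, 1.649]
force: [-0.2, -0.3, 0.1]
width: 50.0
gripper_force: 0.0
```

Request:
{"method": "move_arm", "body": {
  "steps": [
    [0,0,0,0,0,0.03,0.05],
    [0,0,0,0,0,0.04,0.05],
    [0,0,8,0,0,0.04,0.05],
    [0,0,8,0,-0.03,0,0.05],
    [0,0,8,0.005,-0.03,0,0.05]
  ]
}}

```text
clock: 9.15
eef_pos: [563.3, 29.4, 161.8]
tool_rot: [3.138, 0.001, 2.076]
force: [-0.2, 0.1, -0.6]
width: 50.1
gripper_force: 0.0
```

Request:
{"method": "move_arm", "body": {
  "steps": [
    [0,0,8,0.002,-0.03,0,0.05],
    [0,0,8,0.002,-0.03,0,0.05],
    [0,0,8,0,-0.013,0,0.05],
    [0,0,8,0,0,0,0.05],
    [0,0,8,0,0,0,0.05]
  ]
}}

```text
clock: 9.65
eef_pos: [566.7, -45.3, 159.9]
tool_rot: [-3.141, 0.0, 2.769]
force: [-0.2, 0.4, -0.7]
width: 49.9
gripper_force: 0.0
```

Request:
{"method": "move_arm", "body": {
  "steps": [
    [0,0,8,0,0,0,0.05],
    [0,0,8,0,0,0,0.05],
    [0,0,8,0,0,0,0.05],
    [0,0,8,0,0,0,0.05],
    [0,0,0,0,0,0,0.05]
  ]
}}

```text
clock: 10.15
eef_pos: [566.7, -44.5, 159.7]
tool_rot: [3.141, 0.0, -2.959]
force: [-0.5, -0.6, -0.3]
width: 50.2
gripper_force: 0.0
```

```bash
python3 - <<'E'
from h import *
s=telemetry.read_state();print({k:np.round(s[k],3) for k in("clock","qpos","eef_pos","tool_rot","force","torque")})
P0=np.load("P.npy")
for n in("side","top"):
    im,d=eyes.get_image(n)
    cv2.imwrite(f"pics/{n}3.png",im)
    if n=="side": cv2.imwrite("pics/side3c.png",cv2.resize(im[130:330,260:520],None,fx=3,fy=3))
    for k in["carrier","jaw_grip","knob_grip","knob"]:
        print(n,k,[(round(r["confidence"],2),np.round(world(n,r["location"]),1).tolist()) for r in finder.pinpoint(n,k)[:3]])
E
```

```text
{'clock': np.float64(10.15), 'qpos': array([ 0.507,  0.714, -0.773,  1.808,  0.632,  0.885,  1.191]), 'eef_pos': array([566.684, -44.507, 159.667]), 'tool_rot': array([ 3.141,  0.   , -2.959]), 'force': array([-0.528, -0.64 , -0.308]), 'torque': array([0.004, 0.004, 0.078])}
side carrier [(0.9, [274.3, 319.0, 1.9]), (0.76, [625.9, -247.4, 3.6]), (0.68, [330.4, 121.4, 1.4])]
side jaw_grip [(0.81, [554.1, 85.5, 56.5]), (0.71, [569.5, -49.7, 51.1]), (0.67, [566.1, -51.5, 93.4])]
side knob_grip [(0.59, [568.6, -49.4, 92.8])]
side knob [(0.61, [568.4, -50.1, 66.5])]
top carrier [(0.94, [351.8, -198.6, 1.7]), (0.88, [553.2, 142.3, 14.1]), (0.73, [333.1, 122.7, 0.1])]
top jaw_grip [(0.64, [559.3, 82.8, 54.8])]
top knob_grip [(0.61, [569.0, -47.0, 92.4])]
top knob [(0.92, [572.7, -47.4, 62.0])]
```

Request:
{"method": "move_arm", "body": {
  "steps": [
    [0,0,8,0.0027,-0.0055,0,0.04],
    [0,0,0,0,0,-0.03,0.04],
    [0,0,0,0,0,-0.02,0.04],
    [0,0,0,0,0,0,0.04],
    [0,0,0,0,0,0,0.04]
  ]
}}

```text
clock: 11.15
eef_pos: [569.6, -49.7, 109.6]
tool_rot: [3.141, -0.0, -2.82]
force: [-0.6, 0.5, 0.9]
width: 40.3
gripper_force: 0.0
```

```bash
python3 - <<'E'
import cv2,numpy as np
a=cv2.imread("pics/side3.png")[150:300,300:500];b=cv2.imread("pics/top3.png")[150:280,190:370]
cv2.imwrite("pics/m3.png",np.hstack([cv2.resize(a,(400,300)),cv2.resize(b,(400,300))]))
E
```

```text
(no output)
```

View pics/m3.png

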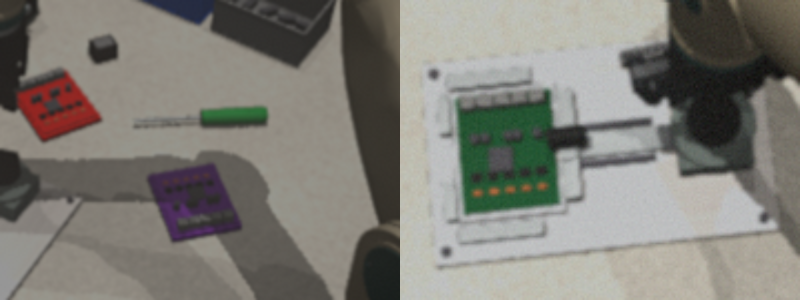

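The right half (top view) shows the carrier against the left stops with the jaw up to it. The left half only shows the bench beyond. The tool is over the knob, so I'll descend.

Request:
{"method": "move_arm", "body": {
  "steps": [
    [0,0,0,0,0,-0.018,0.04],
    [0,0,0,0,0,-0.015,0.04],
    [0,0,0,0,0,0,0.04]
  ]
}}

```text
clock: 11.45
eef_pos: [568.5, -50.3, 75.3]
tool_rot: [3.141, -0.002, -2.82]
force: [-0.3, 0.1, 0.2]
width: 40.2
gripper_force: 0.0
```

Request:
{"method": "move_arm", "body": {
  "steps": [
    [0,0,0,0,0,0,0.0],
    [0,0,0,0,0,0,0.0],
    [0,0,0,0,0,0,0.0],
    [0,0,0,0,0,0,0.0]
  ]
}}

```text
clock: 11.85
eef_pos: [570.0, -49.7, 77.1]
tool_rot: [-3.141, 0.001, -2.82]
force: [-0.1, -0.0, 3.7]
width: 13.0
gripper_force: 62.2
```

```bash
cat >s.py <<'E'
from h import *
s=telemetry.read_state();print(np.round(s["clock"],2),np.round(s["eef_pos"],1),np.round(np.degrees(s["tool_rot"]),2),"F",np.round(s["force"],1),"T",np.round(s["torque"],3),"q7",np.round(s["qpos"][6],3),"tau",np.round(s["tau"][4:],2),"w",round(s["width"],1))
E
python3 s.py; python3 s.py
```

```text
11.85 [570.  -49.7  77.1] [-1.7998e+02  8.0000e-02 -1.6155e+02] F [-0.1 -0.   3.7] T [0.047 0.121 0.206] q7 1.218 tau [ 0.03 -0.03 -0.16] w 13.0
11.85 [570.  -49.7  77.1] [-1.7998e+02  8.0000e-02 -1.6155e+02] F [-0.1 -0.   3.7] T [0.047 0.121 0.206] q7 1.218 tau [ 0.03 -0.03 -0.16] w 13.0
```

Request:
{"method": "move_arm", "body": {
  "steps": [
    [0,0,-4,0,0,0.001,0.0],
    [0,0,0,0,0,0,0.0]
  ]
}}

```text
clock: 12.05
eef_pos: [570.0, -49.7, 77.3]
tool_rot: [3.141, 0.001, -2.89]
force: [1.6, 0.8, -3.5]
width: 12.9
gripper_force: 61.3
```

```bash
python3 s.py
```

```text
12.05 [570.  -49.7  77.3] [ 1.7998e+02  7.0000e-02 -1.6558e+02] F [ 1.6  0.8 -3.5] T [ 0.294 -0.399  0.   ] q7 1.162 tau [-0.13  0.7  -0.36] w 12.9
```

Request:
{"method": "move_arm", "body": {
  "steps": [
    [0,0,-4,0,0,0,0.0],
    [0,0,0,0,0,0,0.0]
  ]
}}

```text
clock: 12.25
eef_pos: [569.9, -49.7, 77.3]
tool_rot: [3.141, 0.001, -2.958]
force: [1.6, 0.6, -3.7]
width: 13.1
gripper_force: 61.2
```

```bash
python3 s.py
```

```text
12.25 [569.9 -49.7  77.3] [ 1.7998e+02  5.0000e-02 -1.6950e+02] F [ 1.6  0.6 -3.7] T [ 0.266 -0.498  0.042] q7 1.106 tau [-0.13  0.83 -0.37] w 13.1
```

Request:
{"method": "move_arm", "body": {
  "steps": [
    [0,0,-3,0,0,-0.0005,0.0],
    [0,0,0,0,0,0,0.0]
  ]
}}

```text
clock: 12.45
eef_pos: [569.9, -49.6, 77.2]
tool_rot: [3.141, 0.001, -3.01]
force: [1.4, 1.8, 0.6]
width: 13.3
gripper_force: 61.8
```

```bash
python3 s.py
```

```text
12.45 [569.9 -49.6  77.2] [ 1.7999e+02  6.0000e-02 -1.7245e+02] F [1.4 1.8 0.6] T [ 0.321 -0.309  0.052] q7 1.064 tau [-0.01  0.61 -0.33] w 13.3
```

Request:
{"method": "move_arm", "body": {
  "steps": [
    [0,0,-3,0,0,0,0.0],
    [0,0,0,0,0,0,0.0]
  ]
}}

```text
clock: 12.65
eef_pos: [569.9, -49.6, 77.2]
tool_rot: [3.141, 0.001, -3.062]
force: [0.5, 0.7, -0.2]
width: 12.8
gripper_force: 61.9
```

```bash
python3 s.py
```

```text
12.65 [569.9 -49.6  77.2] [ 1.7998e+02  6.0000e-02 -1.7544e+02] F [ 0.5  0.7 -0.2] T [ 0.314 -0.308  0.104] q7 1.022 tau [ 0.03  0.69 -0.32] w 12.8
```

Request:
{"method": "move_arm", "body": {
  "steps": [
    [0,0,-3,0,0,0,0.0],
    [0,0,0,0,0,0,0.0]
  ]
}}

```text
clock: 12.85
eef_pos: [569.9, -49.5, 77.1]
tool_rot: [3.141, 0.001, -3.114]
force: [2.1, 1.8, 1.0]
width: 13.1
gripper_force: 62.0
```

```bash
python3 s.py
```

```text
12.85 [569.9 -49.5  77.1] [ 1.7997e+02  6.0000e-02 -1.7843e+02] F [2.1 1.8 1. ] T [ 0.396 -0.342  0.079] q7 0.981 tau [ 0.07  0.77 -0.32] w 13.1
```

Request:
{"method": "move_arm", "body": {
  "steps": [
    [0,0,-3,0,0,0,0.0],
    [0,0,0,0,0,0,0.0]
  ]
}}

```text
clock: 13.05
eef_pos: [569.9, -49.5, 77.1]
tool_rot: [3.141, 0.001, 3.117]
force: [1.4, 2.0, 2.0]
width: 12.8
gripper_force: 62.1
```

```bash
python3 s.py
```

```text
13.05 [569.9 -49.5  77.1] [1.7996e+02 5.0000e-02 1.7857e+02] F [1.4 2.  2. ] T [ 0.518 -0.403  0.081] q7 0.939 tau [ 0.12  0.86 -0.32] w 12.8
```

Request:
{"method": "move_arm", "body": {
  "steps": [
    [0,0,-3,0,0,0.0003,0.0],
    [0,0,0,0,0,0,0.0]
  ]
}}

```text
clock: 13.25
eef_pos: [569.9, -49.5, 77.2]
tool_rot: [3.141, 0.001, 3.064]
force: [1.8, 2.4, -1.1]
width: 12.8
gripper_force: 61.7
```

```bash
python3 s.py
```

```text
13.25 [569.9 -49.5  77.2] [1.7995e+02 5.0000e-02 1.7557e+02] F [ 1.8  2.4 -1.1] T [ 0.64  -0.625  0.071] q7 0.898 tau [ 0.09  1.21 -0.32] w 12.8
```

Request:
{"method": "move_arm", "body": {
  "steps": [
    [0,0,-3,0,0,0.0001,0.0],
    [0,0,0,0,0,0,0.0]
  ]
}}

```text
clock: 13.45
eef_pos: [569.9, -49.5, 77.2]
tool_rot: [3.141, 0.001, 3.012]
force: [3.3, 3.2, -2.3]
width: 12.7
gripper_force: 61.5
```

```bash
python3 s.py
```

```text
13.45 [569.9 -49.5  77.2] [1.7995e+02 4.0000e-02 1.7257e+02] F [ 3.3  3.2 -2.3] T [ 0.694 -0.718  0.082] q7 0.857 tau [ 0.11  1.44 -0.32] w 12.7
```

Request:
{"method": "move_arm", "body": {
  "steps": [
    [0,0,-3,0,0,0,0.0],
    [0,0,0,0,0,0,0.0]
  ]
}}

```text
clock: 13.65
eef_pos: [569.9, -49.4, 77.2]
tool_rot: [3.141, 0.001, 2.96]
force: [3.1, 4.2, -2.2]
width: 12.8
gripper_force: 61.5
```

```bash
python3 s.py
```

```text
13.65 [569.9 -49.4  77.2] [1.7994e+02 4.0000e-02 1.6959e+02] F [ 3.1  4.2 -2.2] T [ 0.719 -0.787  0.078] q7 0.816 tau [ 0.08  1.6  -0.39] w 12.8
```

Request:
{"method": "move_arm", "body": {
  "steps": [
    [0,0,-3,0,0,0.0001,0.0],
    [0,0,0,0,0,0,0.0]
  ]
}}

```text
clock: 13.85
eef_pos: [569.9, -49.4, 77.3]
tool_rot: [3.141, 0.001, 2.909]
force: [3.5, 3.3, -3.5]
width: 13.1
gripper_force: 61.7
```

```bash
python3 s.py
```

```text
13.85 [569.9 -49.4  77.3] [1.7996e+02 5.0000e-02 1.6666e+02] F [ 3.5  3.3 -3.5] T [ 0.683 -0.905  0.389] q7 0.775 tau [-0.22  1.74 -0.68] w 13.1
```

Request:
{"method": "move_arm", "body": {
  "steps": [
    [0,0,-3,0,0,0.0001,0.0],
    [0,0,0,0,0,0,0.0]
  ]
}}

```text
clock: 14.05
eef_pos: [570.0, -49.3, 77.3]
tool_rot: [3.14, 0.001, 2.855]
force: [5.0, 4.8, -3.9]
width: 12.7
gripper_force: 61.4
```

```bash
python3 s.py
```

```text
14.05 [570.  -49.3  77.3] [1.7993e+02 4.0000e-02 1.6358e+02] F [ 5.   4.8 -3.9] T [ 0.93  -0.888  0.141] q7 0.734 tau [ 0.06  2.1  -0.41] w 12.7
```

Request:
{"method": "move_arm", "body": {
  "steps": [
    [0,0,-2,0.0012,0.0012,-0.0004,0.0],
    [0,0,0,0,0,0,0.0]
  ]
}}

```text
clock: 14.25
eef_pos: [570.1, -49.3, 77.1]
tool_rot: [-3.14, -0.001, 2.818]
force: [-0.2, 2.1, -1.8]
width: 12.9
gripper_force: 61.5
```

```bash
python3 s.py
```

```text
14.25 [570.1 -49.3  77.1] [-1.7992e+02 -6.0000e-02  1.6144e+02] F [-0.2  2.1 -1.8] T [0.314 0.005 0.166] q7 0.704 tau [ 0.11  0.52 -0.31] w 12.9
```

Request:
{"method": "move_arm", "body": {
  "steps": [
    [0,0,-2,0,0,0,0.0],
    [0,0,0,0,0,0,0.0]
  ]
}}

```text
clock: 14.45
eef_pos: [570.0, -49.2, 77.0]
tool_rot: [-3.141, -0.001, 2.781]
force: [-0.4, 1.2, 1.8]
width: 13.0
gripper_force: 62.2
```

```bash
python3 s.py
```

```text
14.45 [570.  -49.2  77. ] [-1.7994e+02 -5.0000e-02  1.5936e+02] F [-0.4  1.2  1.8] T [ 0.468 -0.356  0.063] q7 0.676 tau [ 0.23  0.2  -0.27] w 13.0
```

Request:
{"method": "move_arm", "body": {
  "steps": [
    [0,0,-2,0,0,0,0.0],
    [0,0,0,0,0,0,0.0]
  ]
}}

```text
clock: 14.65
eef_pos: [570.1, -49.2, 77.0]
tool_rot: [-3.141, -0.001, 2.746]
force: [-1.2, 1.5, 3.2]
width: 12.6
gripper_force: 62.4
```

```bash
python3 s.py
```

```text
14.65 [570.1 -49.2  77. ] [-1.7995e+02 -4.0000e-02  1.5733e+02] F [-1.2  1.5  3.2] T [0.319 0.09  0.018] q7 0.649 tau [ 0.21  0.18 -0.18] w 12.6
```

Request:
{"method": "move_arm", "body": {
  "steps": [
    [0,0,-2,0,0,0,0.0],
    [0,0,0,0,0,0,0.0]
  ]
}}

```text
clock: 14.85
eef_pos: [570.1, -49.1, 76.8]
tool_rot: [-3.141, -0.001, 2.711]
force: [-1.3, 0.9, 0.4]
width: 13.1
gripper_force: 61.9
```

```bash
python3 s.py
```

```text
14.85 [570.1 -49.1  76.8] [-1.7995e+02 -5.0000e-02  1.5532e+02] F [-1.3  0.9  0.4] T [ 0.203 -0.247 -0.056] q7 0.622 tau [ 0.42 -0.07 -0.1 ] w 13.1
```

Request:
{"method": "move_arm", "body": {
  "steps": [
    [0,0,-2,0,0,0,0.0],
    [0,0,0,0,0,0,0.0]
  ]
}}

```text
clock: 15.05
eef_pos: [570.1, -49.1, 76.8]
tool_rot: [-3.141, -0.001, 2.676]
force: [0.2, 1.1, 1.4]
width: 12.8
gripper_force: 62.2
```

```bash
python3 s.py
```

```text
15.05 [570.1 -49.1  76.8] [-1.7995e+02 -5.0000e-02  1.5333e+02] F [0.2 1.1 1.4] T [ 0.121 -0.019 -0.09 ] q7 0.595 tau [ 0.29 -0.01 -0.09] w 12.8
```

Request:
{"method": "move_arm", "body": {
  "steps": [
    [0,0,-1.5,0,0,0.0002,0.0],
    [0,0,0,0,0,0,0.0]
  ]
}}

```text
clock: 15.25
eef_pos: [570.1, -49.1, 76.9]
tool_rot: [-3.141, -0.001, 2.65]
force: [-0.6, 0.7, 0.6]
width: 13.0
gripper_force: 61.9
```

```bash
python3 s.py
```

```text
15.25 [570.1 -49.1  76.9] [-1.7995e+02 -5.0000e-02  1.5185e+02] F [-0.6  0.7  0.6] T [ 0.151  0.167 -0.045] q7 0.576 tau [ 0.21 -0.11 -0.06] w 13.0
```

Request:
{"method": "move_arm", "body": {
  "steps": [
    [0,0,-1.5,0,0,0,0.0],
    [0,0,0,0,0,0,0.0]
  ]
}}

```text
clock: 15.45
eef_pos: [570.1, -49.1, 77.0]
tool_rot: [-3.141, -0.001, 2.625]
force: [-2.1, 0.6, -2.4]
width: 13.2
gripper_force: 61.5
```

```bash
python3 s.py
```

```text
15.45 [570.1 -49.1  77. ] [-1.7995e+02 -4.0000e-02  1.5037e+02] F [-2.1  0.6 -2.4] T [ 0.142  0.318 -0.007] q7 0.556 tau [ 0.22 -0.41 -0.14] w 13.2
```

Request:
{"method": "move_arm", "body": {
  "steps": [
    [0,0,-1.5,0,0,0,0.0],
    [0,0,0,0,0,0,0.0]
  ]
}}

```text
clock: 15.65
eef_pos: [570.2, -49.1, 77.0]
tool_rot: [-3.141, -0.001, 2.598]
force: [-1.8, -0.7, -1.9]
width: 13.0
gripper_force: 61.4
```

```bash
python3 s.py
```

```text
15.65 [570.2 -49.1  77. ] [-1.7995e+02 -4.0000e-02  1.4888e+02] F [-1.8 -0.7 -1.9] T [0.002 0.447 0.089] q7 0.536 tau [ 0.15 -0.62 -0.22] w 13.0
```

Request:
{"method": "move_arm", "body": {
  "steps": [
    [0,0,-1.2,0,0,-0.0003,0.0],
    [0,0,0,0,0,0,0.0]
  ]
}}

```text
clock: 15.85
eef_pos: [570.2, -49.0, 77.0]
tool_rot: [-3.141, -0.0, 2.578]
force: [-2.8, 0.4, -0.1]
width: 12.9
gripper_force: 61.9
```

```bash
python3 s.py
```

```text
15.85 [570.2 -49.   77. ] [-1.7995e+02 -3.0000e-02  1.4769e+02] F [-2.8  0.4 -0.1] T [-0.048  0.799  0.087] q7 0.52 tau [ 0.2  -1.07 -0.23] w 12.9
```

Request:
{"method": "move_arm", "body": {
  "steps": [
    [0,0,0,0.0,0,-0.001,0.0],
    [0,0,0,0,0,0,0.0]
  ]
}}

```text
clock: 16.05
eef_pos: [570.2, -49.0, 75.9]
tool_rot: [-3.141, -0.001, 2.578]
force: [-5.1, -0.6, 1.4]
width: 13.2
gripper_force: 62.1
```

Request:
{"method": "move_arm", "body": {
  "steps": [
    [0,0,0,0,0,-0.001,0.0],
    [0,0,0,0,0,0,0.0]
  ]
}}

```text
clock: 16.25
eef_pos: [570.2, -49.0, 74.8]
tool_rot: [-3.141, -0.001, 2.578]
force: [-4.9, 0.1, 1.1]
width: 13.5
gripper_force: 62.1
```

Request:
{"method": "move_arm", "body": {
  "steps": [
    [0,0,0,-0.001,0,-0.001,0.0],
    [0,0,0,0,0,-0.001,0.0],
    [0,0,0,0,0,0,0.0]
  ]
}}

```text
clock: 16.55
eef_pos: [570.1, -49.0, 72.9]
tool_rot: [3.141, 0.001, 2.578]
force: [-2.9, -0.9, 0.9]
width: 13.0
gripper_force: 62.1
```

Request:
{"method": "move_arm", "body": {
  "steps": [
    [0,0,0,0,0,-0.001,0.0],
    [0,0,0,0,0,-0.001,0.0],
    [0,0,0,0,0,0,0.0]
  ]
}}

```text
clock: 16.85
eef_pos: [570.1, -49.0, 70.9]
tool_rot: [3.141, 0.001, 2.578]
force: [-1.2, -1.2, 1.0]
width: 13.0
gripper_force: 62.1
```

Request:
{"method": "move_arm", "body": {
  "steps": [
    [0,0,0,0,0,-0.001,0.0],
    [0,0,0,0,0,0,0.0]
  ]
}}

```text
clock: 17.05
eef_pos: [570.1, -49.0, 69.9]
tool_rot: [3.141, 0.001, 2.578]
force: [-1.1, -0.9, -0.2]
width: 12.9
gripper_force: 62.1
```

Request:
{"method": "move_arm", "body": {
  "steps": [
    [0,0,0,0,0,-0.001,0.0],
    [0,0,0,0,0,0,0.0]
  ]
}}

```text
clock: 17.25
eef_pos: [570.1, -49.0, 69.2]
tool_rot: [3.141, 0.001, 2.578]
force: [-0.2, -2.8, 3.5]
width: 12.9
gripper_force: 62.5
```

Request:
{"method": "move_arm", "body": {
  "steps": [
    [0,0,0,0,0,-0.0005,0.0],
    [0,0,0,0,0,0,0.0]
  ]
}}

```text
clock: 17.45
eef_pos: [570.1, -49.0, 69.2]
tool_rot: [3.141, 0.001, 2.578]
force: [-1.9, -3.8, 7.0]
width: 13.0
gripper_force: 63.2
```

Request:
{"method": "move_arm", "body": {
  "steps": [
    [0,0,0,0,0,-0.0002,0.04],
    [0,0,0,0,0,0,0.04],
    [0,0,0,0,0,0,0.04],
    [0,0,0,0,0,0.02,0.04],
    [0,0,0,0,0,0.04,0.04]
  ]
}}

```text
clock: 17.95
eef_pos: [567.6, -48.5, 126.2]
tool_rot: [-3.139, -0.006, 2.579]
force: [1.1, 0.1, 0.2]
width: 40.2
gripper_force: 0.0
```

Request:
{"method": "move_arm", "body": {
  "steps": [
    [0,0,0,0,0,0.05,0.04],
    [0,0,0,-0.04,-0.03,0.02,0.04],
    [0,0,0,-0.04,-0.03,0,0.04],
    [0,0,0,-0.04,-0.03,0,0.04],
    [0,0,0,-0.04,-0.03,0,0.04]
  ]
}}

```text
clock: 18.45
eef_pos: [411.3, -167.4, 197.0]
tool_rot: [3.141, 0.001, 2.579]
force: [0.4, -2.4, 0.4]
width: 39.8
gripper_force: 0.0
```

Request:
{"method": "move_arm", "body": {
  "steps": [
    [0,0,0,-0.02,-0.05,0,0.04],
    [0,0,0,0,-0.05,0,0.04],
    [0,0,0,0,-0.05,0,0.04],
    [0,0,0,0,0,0,0.04],
    [0,0,0,0,0,0,0.04]
  ]
}}

```text
clock: 18.95
eef_pos: [393.8, -313.8, 196.4]
tool_rot: [3.141, -0.0, 2.575]
force: [0.3, 1.1, 0.7]
width: 40.1
gripper_force: 0.0
```

```bash
python3 - <<'E'
from h import *
c,M,t=cam("top"); im,d=eyes.get_image("top"); P0=np.load("P.npy")
K=np.array([[c["fx"],0,c["cx"]],[0,c["fy"],c["cy"]],[0,0,1]])
v,u=np.mgrid[0:480,0:640]
un=cv2.undistortPoints(np.stack([u,v],-1).reshape(-1,1,2).astype(np.float32),K,c["distortion"]).reshape(480,640,2)
P=np.concatenate([un*d[...,None],d[...,None]],-1)@M.T+t
for n,x,y,r,h in(("bar",570,-50,35,85),("fin",559,85,40,66)):
    m=(d>0)&(np.hypot(P[...,0]-x,P[...,1]-y)<r)&(P[...,2]>h)
    print(n,m.sum(),cv2.minAreaRect(P[m][:,:2].astype(np.float32)),np.median(P[m][:,2]))
cv2.imwrite("pics/end.png",cv2.resize(im[140:280,180:390],None,fx=3,fy=3))
for k in("knob","carrier","terminal"): print(k,[(round(r["confidence"],2),np.round(world("top",r["location"]),1).tolist()) for r in finder.pinpoint("top",k)])
E
python3 s.py
```

```text
bar 171 ((570.1113891601562, -49.67384338378906), (14.366363525390625, 46.175418853759766), 59.0031623840332) 95.86878680602103
fin 118 ((558.3958740234375, 86.1649169921875), (12.866422653198242, 34.559818267822266), 5.157074928283691) 74.62187810404112
knob [(0.68, [570.5, -47.4, 56.2])]
carrier [(0.89, [353.0, -197.6, 2.5]), (0.86, [627.6, -246.5, -0.3]), (0.71, [275.2, 319.9, 2.3]), (0.7, [334.1, 123.1, 1.4])]
terminal [(0.43, [641.1, 17.3, 13.0])]
19.15 [ 394.4 -311.3  196.9] [ 1.7997e+02 -2.0000e-02  1.4790e+02] F [0.1 0.1 0.1] T [-0.012 -0.024 -0.032] q7 1.182 tau [ 0.02  0.   -0.  ] w 40.2
```

View pics/end.png

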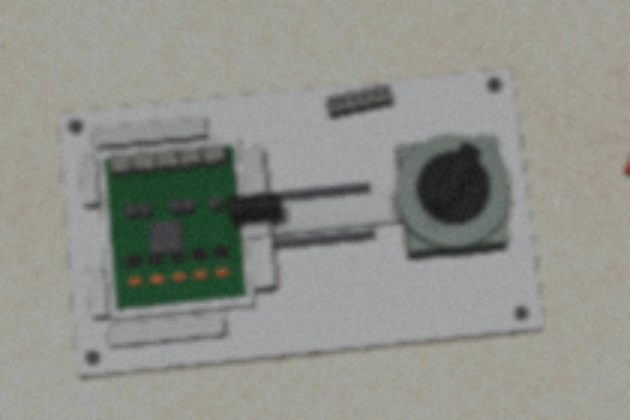

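The carrier at (175,230) sits against the stops at (95,180) with the jaw fin up to it at (258,208). The knob at (453,187) has its bar top at 95.9 mm (96 expected when home). The terminal at (360,100) hasn't moved.

```bash
python3 -c "
from cell import ctrl
print(ctrl.finish_job())"
```

```text
the job is handed in; nothing more can be done
None
```

The job is handed in at about 19 s: the carrier was clamped home at about 10 N, the knob found its notch about 51° clockwise and went down the full 8 mm, and the gripper is clear. The hand-in gave no verdict.

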